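# Hang and lock the stick ledge on the belt sander

## Task

Pick up the steel stick ledge by its wooden rib, hook its two tabs into the slots of the uprights at the front of the belt sander, and press it gently down until it is fully home and the spring catch has snapped out into its window to lock it. Then let go; do not force the ledge against the sander (a press of about 15 N is enough, well over 20 N is too much), and leave the other things on the bench where they are.

Things in the scene. Friction and masses are not known exactly. Their poses are not given: they have to be found in the camera images.
- ledge: The stick ledge: steel L-bracket standing on the bench, 80 deep (x -45 to 35), 130 wide (y), 56 high, 0.4 kg. Origin: centre line, on the underside, 35 in front of the back face (x=35). Floor plate 5 thick; back plate 4 thick (x 31 to 35, z 0 to 56) with a window (y -12 to 12, z 5 to 24) right above the floor's rear edge. Two hook tabs behind, a wooden rib on the floor. x points to its back, z up.
- tab_left (a point): Tab at the ledge's y=+50; the point is the middle of its leg (ledge frame 44.5, 50, 30). 7 wide in y. A neck (z 38 to 46) runs 7 straight back from the back face, then a leg 5 thick (x 42 to 47) hangs from z=46 down to z=14.
- tab_right (a point): The same tab at the ledge's y=-50 (leg middle at ledge frame 44.5, -50, 30).
- grip_rib (a point): Middle of the top edge of the wooden grip rib (ledge frame -12, 0, 56). Rib 10 thick in x, 50 long in y, held from above; below z=26 it widens to a foot 30 thick in x, on which fingertips can bear. 38 free between rib and back plate.
- sander: Belt sander fixed to the bench: green housing, grey belt, 200 wide, 120 high. Origin: on the bench below the middle between two slotted steel uprights, in the plane of their front faces; x points over the belt, z up. Hold the ledge parallel to this frame, bring it along +x. Uprights: 5 thick (x 0 to 5), 36 wide, at y=+50 and -50; 45 of free space behind. Solid, stiff.
- slot_left (a point): Fixed on the sander: nominal bottom of the slot at y=+50, front face (sander frame 0, 50, 98). Slots are 12 wide, 64 high; uprights end 7 above them. The pair of uprights, with the catch, is clamped as one anywhere from 14 below to 14 above nominal: this setting is NOT reported and must be felt or seen.
- slot_right (a point): The same for the slot at y=-50 (sander frame 0, -50, 98).
- home (a point): Fixed on the sander: nominal place of the ledge's origin when fully down (sander frame -35, 0, 60): tab necks resting on the slot bottoms, legs behind the uprights, 2 play in x. True height is 46 to 74 by the unreported setting. Legs clear the slot bottoms 24 above fully down, slot tops stop it at 56 above: 40 above this point suits every setting.
- latch (a joint): Spring catch on a cross-piece midway between the uprights. In m: 0 = sprung out, up to 0.008 pushed back along +x. Nose 14 wide stands 5 out of the uprights' front plane, sloped on top, flat below. Lowered, the ledge's floor edge meets it 20 above fully down, pushes it back 2.5 to 5 (5 to 15 N press), and 2 above fully down it snaps out into the window: back to 0, locked.
- sanding_block: Bystander: cork sanding block, 90 x 60 x 35; origin: centre of its underside
- stick0: Bystander: square wooden stick, 230 x 9 x 9, lying on the bench along its x; origin: centre of its underside
- stick1: Bystander: second stick, the same
- plain_angle: Bystander: plain steel angle piece WITHOUT hook tabs or rib, 60 x 120 x 55 high; not the ledge; origin: centre of its underside
- mug: Bystander: white mug, 80 across, 90 high; origin: centre of its underside
- wax_jar: Bystander: amber jar with metal cap, 70 across, 70 high; origin: centre of its underside

How it is judged (in metres and radians):
On the way, in this order (a step that is already met when the one before it is completed fails the run):
1. both tabs of the ledge are through the slots, the ledge still raised above the catch (x of tab_left in the frame of sander between 0.0055 and 0.016 m and x of tab_right in the frame of sander between 0.0055 and 0.016 m and y of tab_left in the frame of sander between 0.043 and 0.057 m and y of tab_right in the frame of sander between -0.057 and -0.043 m and z of ledge in the frame of sander between 0.068 and 0.132 m), for 0.1 s.
2. the descending ledge has pushed the spring catch back (value of joint latch above 0.0015 m and z of ledge in the frame of sander between 0.043 and 0.096 m).
3. the catch has snapped out again (sprung out at once, not eased out) (velocity of joint latch below -0.04 m/s and value of joint latch below 0.002 m).
At the end, for the whole second after the job is handed in: The ledge hangs on both uprights, let go and at rest: origin within 6 mm of their middle, 30 to 41 mm before their faces, tab points 74 to 106 mm above the bench (any setting), tilted under 0.12 rad, square within 0.08 rad, and the catch is sprung out (latch under 1.5 mm) (x of ledge in the frame of sander between -0.041 and -0.03 m and y of ledge in the frame of sander between -0.006 and 0.006 m and z of tab_left in the frame of sander between 0.074 and 0.106 m and z of tab_right in the frame of sander between 0.074 and 0.106 m and angle between ledge's own z axis and vertical below 0.12 rad and angle between the y axis of ledge and the y axis of sander, either way round below 0.08 rad and value of joint latch below 0.0015 m and linear speed of ledge below 0.02 m/s and contact force between ledge and the fingers below 0.1 N); the robot touches nothing.
It fails at once if the ledge is forced against the sander or its uprights with more than 70 N in all (a press of some 22 N; the hooks lever it up about threefold) (contact force between ledge and sander above 70 N).
It fails at once if a bystander is moved by more than 30 mm (distance of any of sanding_block, stick0, stick1, plain_angle, mug, wax_jar from where it was at the start of the episode above 0.03 m).
It also fails if it takes over 64 s, if anything falls off the work surface, if the arm or the gripper's body presses on something with over 40 N, if the wrist force passes 120 N, or if a joint passes its speed limit or range.

## Robot

A 6-joint arm with a two-finger parallel gripper is mounted at the origin on the work surface. World frame = base frame: x ahead of the robot, y to its left, z up, the work surface at z = 0. Lengths are in m, angles in degrees, forces in N, time in s.
With the tool pointing down it reaches from about 0.35 to 0.875 m from the base axis. Payload 4.2 kg.
Tool frame: the origin (TCP) lies at the very end of the fingers, on their centre line; the grasp point (between the pads) lies 19 mm behind it; z points along the fingers, y is the line along which they close (so a half turn about z gives the same grasp; the last joint's range is limited). The gripper opens to 87 mm and grips with 3 to 60 N. Pads are 19 mm wide; open, the fingers measure 117 mm over their backs; the gripper's body (75 mm by 190 mm) begins 51 mm behind the grasp point.
Start: joints at [82.426, 22.042, 0.453, 0, -68.411, -14.817], TCP at [0.238, 0.578, 0.223] pointing down, gripper open.
Joint ranges: [-179.83, 179.83], [-69.29, 118.12], [-61.27, 80.66], [-181.25, 117.63], [-171.15, -9.14], [-177.46, 177.46]. Speed limits (degrees/s): [159.86, 159.86, 180, 180, 180, 180].

## Interface

Orientations are given as a 3x3 rotation matrix whose columns are the frame's x, y, z axes.
In Python, from station import sense, cams, r gives the robot as it stands. The module is installed in compiled form; this text tells all that it offers.
- The arm moves only by the tool step_arm, never from a script. Its argument "targets" is text: rows parted by semicolons, each of 4 numbers parted by spaces: the shift along the tool's x, y, z in cm, then the turn about the tool's z in degrees. In form: x y z turn; .... A call has 1 to 12 rows; each row shifts and turns the commanded pose from where the row before left it, along the tool's axes as they then stand; what a row does not reach is not made up. A row lasts 1/12 s, in which the tool goes at most 41.7 mm and 7.16 degrees, less where a joint would pass 70% of its speed; a pose out of reach is approached as far as the arm can. A call with a gripper value outside its range is refused whole. "claw" is the finger opening in cm, from 0 to 8.7, set as the call begins (left out, the last holds). The fingers move at their own pace and stop on an object; the grip force is fixed at half the most. Time passes only in rows, so rows that do not move let the fingers close. It gives the time, the measured TCP pose, the force, the opening and the grip force at its end, in the units of the state.
- sense(): the state, without advancing time (a new reading comes with each control period).
- cams.capture(name): name is "side" or "top" or "wrist"; returns a dict with "frame" (420x560x3 uint8, blue, green, red), "vertical_fov" (degrees; the focal length in pixels is half the picture's height over the tangent of half this angle, whatever the lens; pixels are square), "cx", "cy" (the principal point, pixels), "dist_coeffs" ([k1, k2, p1, p2, k3] as OpenCV has them; the pictures are not rectified), "eye" and "rotation" of the camera in the world; the wrist camera has in their place "tool_from_camera" (4x4, takes a point from camera to tool coordinates, whose origin is the TCP and whose axes are the flange's). Camera axes: x right, y down, z forward; pixel columns grow to the right and rows downward; lengths in m; the calibration is good to about 2 mm. A picture is of the moment at which its call begins: read the wrist's pose just before it. There is no depth.
- r.finish_job(): hands the job in; it is judged then, once.
The state is a dict: "time_s": time; "joints": joint angles; "joint_velocities": joint speeds; "effort": joint torques, N m; "tcp_pos": TCP position; "ee_rot": TCP orientation; "wrist_force": force on the tool from outside, world axes, zero at the start; "moment": the same for the moment, N m; "gripper_width": opening from 0.0 (shut) to 1.0 (fully open); "gripper_force": force on a finger pad.
Only numpy, scipy, OpenCV 4.12 (cv2) and the standard library are available. Lean on these libraries where they do the work, as an engineer would, in place of code of your own. Each camera call takes 0.05 s, during which the arm holds its last target. There are 200 camera calls.

## Working session

There is one attempt and no reset: what is moved stays moved. The work goes in short steps, Python scripts to look and compute and a tool call to move; the robot and the scene stay as the last step left them, time stands still between calls to the robot, and variables do not carry over. Pictures are saved under pics/ and viewed, at most 10 in all, crops included, and the job is handed in when it is done.

Besides the shell and the picture viewer there is one more tool, called after "Emit:" by a JSON object that holds its "name" and its "arguments", one argument or row to a line. step_arm: Moves the arm, as the interface text tells. Its arguments: {"type":"object","properties":{"targets":{"type":"string"},"claw":{"type":"number"}},"required":["targets"]}

```bash
mkdir -p pics; cat > h.py <<'E'
import numpy as np, cv2
from station import sense, cams, r
def cap(n):
    s=sense(); c=cams.capture(n); f=c["frame"].shape[0]/2/np.tan(np.radians(c["vertical_fov"])/2)
    K=np.array([[f,0,c["cx"]],[0,f,c["cy"]],[0,0,1]]); d=np.array(c["dist_coeffs"],float)
    if n=="wrist":
        T=np.array(c["tool_from_camera"]); R0=np.array(s["ee_rot"]); R=R0@T[:3,:3]; e=R0@T[:3,3]+np.array(s["tcp_pos"])
    else: R=np.array(c["rotation"]); e=np.array(c["eye"])
    return dict(img=c["frame"],K=K,d=d,R=R,e=e)
def ray(c,uv):
    p=cv2.undistortPoints(np.array(uv,float).reshape(-1,1,2),c["K"],c["d"]).reshape(-1,2)
    return np.c_[p,np.ones(len(p))]@c["R"].T
def onz(c,uv,z):
    v=ray(c,uv); return c["e"]+v*((np.asarray(z)-c["e"][2])/v[:,2])[:,None]
def proj(c,P):
    return cv2.projectPoints((np.atleast_2d(P)-c["e"])@c["R"],np.zeros(3),np.zeros(3),c["K"],c["d"])[0].reshape(-1,2)
E
python3 - <<'E'
from h import *
s=sense(); print(s["time_s"],s["tcp_pos"],np.round(s["ee_rot"],3))
for n in("top","side","wrist"):
    c=cap(n); cv2.imwrite(f"pics/{n}0.png",c["img"] if n=="wrist" else cv2.resize(c["img"],(800,600))); print(n,c["e"],np.round(c["R"],3).tolist(),c["K"][0,0],c["d"])
E
```

```text
0.0 [0.23784408 0.57733067 0.22145361] [[ 0.925 -0.381 -0.001]
 [-0.381 -0.925 -0.002]
 [ 0.     0.002 -1.   ]]
top [0.45764246 0.02731187 1.36861573] [[0.018, -0.997, 0.069], [-1.0, -0.018, -0.002], [0.003, -0.069, -0.998]] 486.0505267236551 [-0.17520398  0.          0.          0.          0.        ]
side [0.41523543 0.72861046 0.77061863] [[-0.98, -0.135, 0.145], [-0.198, 0.675, -0.71], [-0.002, -0.725, -0.689]] 390.81026903266104 [-0.05660184  0.          0.          0.          0.        ]
wrist [0.30946092 0.54789029 0.38209937] [[-0.382, -0.887, -0.259], [-0.924, 0.367, 0.106], [0.001, 0.28, -0.96]] 363.18600037888973 [-0.04446592  0.          0.          0.          0.        ]
```

View pics/top0.png

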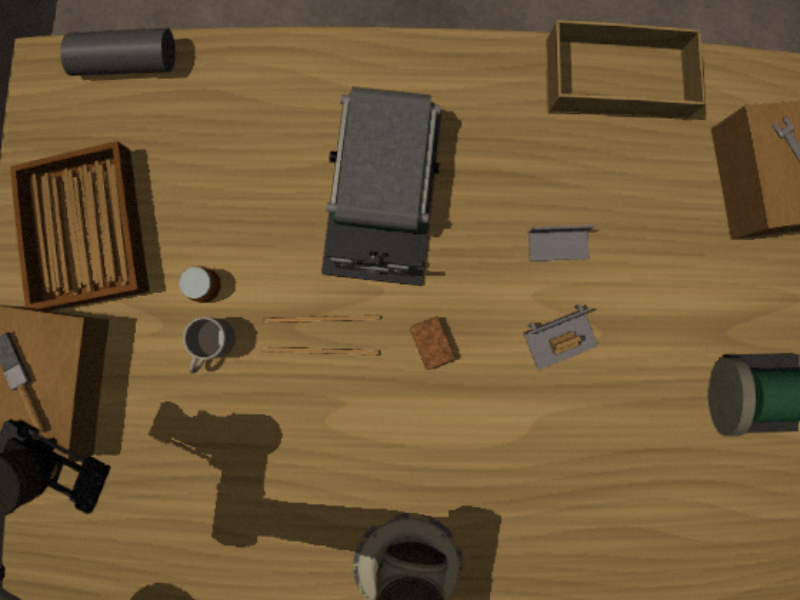

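View pics/side0.png

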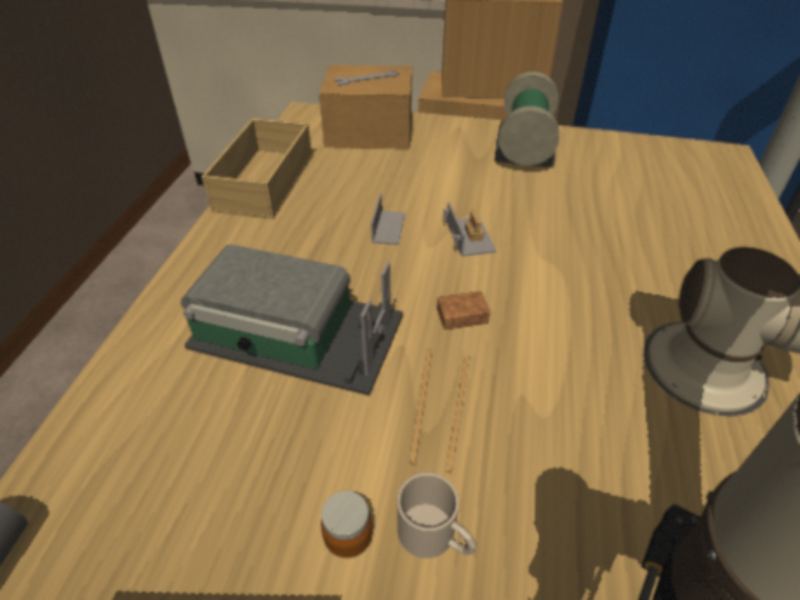

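The top view shows the ledge at about (562,337) with its rib at (566,343). The plain angle is at (560,245) and the sander uprights at about (377,266). The side view shows the uprights at (367,340) and (387,290).

```bash
python3 - <<'E'
from h import *
c=cap("top"); im=c["img"]
hsv=cv2.cvtColor(im,cv2.COLOR_BGR2HSV)
print("px sample rib",hsv[240,396],"plate",hsv[238,380],"wood",hsv[280,300])
g=lambda u,v,z:onz(c,[[u*.7,v*.7]],[z])[0].round(4)
print("rib",g(566,343,.056)); print("backtop",g(527,330,.056),g(593,309,.056))
print("uprights",g(333,262,.169),g(424,270,.169))
print("base front",g(323,275,.01),g(424,284,.01))
x=cv2.resize(im[130:270,220:430],None,fx=3.8,fy=3.8,interpolation=cv2.INTER_CUBIC); cv2.imwrite("pics/t1.png",x)
E
```

```text
px sample rib [ 16 153 132] plate [  7  21 107] wood [ 18 128 155]
rib [ 0.4494 -0.2928  0.056 ]
backtop [ 0.4732 -0.2171  0.056 ] [ 0.5151 -0.3455  0.056 ]
uprights [0.5843 0.1431 0.169 ] [ 0.5731 -0.0153  0.169 ]
base front [0.5751 0.1775 0.01  ] [ 0.5608 -0.0214  0.01  ]
```

View pics/t1.png

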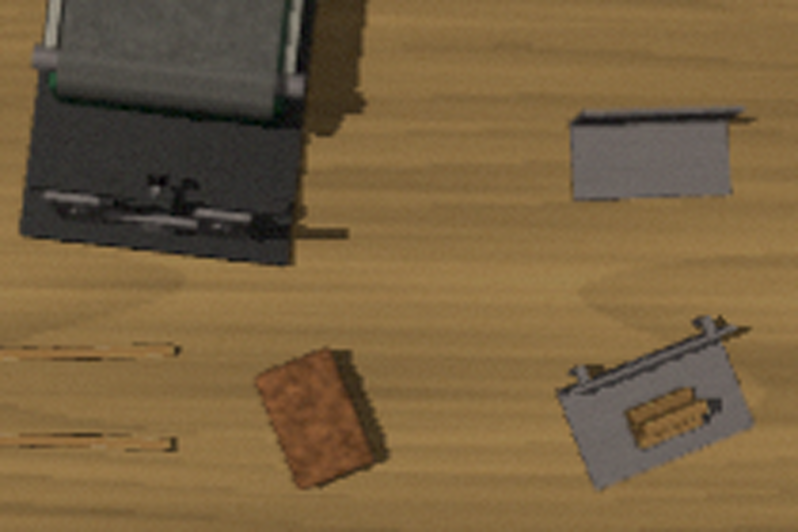

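The crop shows the upright tops at (42,194)-(252,219). The ledge's back plate edge runs from (562,391) to (740,328), with the rib at about (678,425). The ledge yaw is about +18° and the sander yaw about -4°.

I'll grip the rib and foot across their ends, with tool y along ledge y, so the wide gripper body stays in front of the uprights. I'm moving now.

Emit:
{"name": "step_arm", "arguments": {
  "targets": "3 2.4 -0.5 0;3 2.4 -0.5 0;3 2.4 -0.5 0;3 2.4 -0.5 0;3 2.4 -0.5 0;3 2.4 -0.5 0;3 2.4 -0.5 0;3 2.4 -0.5 0;3 2.4 -0.5 0;3 2.4 -0.5 0;3 2.4 -0.5 0;3 2.4 -0.5 0",
  "claw": 8.7
}}

```text
time_s: 1.2
tcp_pos: [0.4616, 0.1726, 0.283]
ee_rot: [[0.925, -0.381, 0.0], [-0.381, -0.925, 0.0], [0.0, -0.0, -1.0]]
wrist_force: [0.0, 1.6, 0.4]
gripper_width: 0.999
gripper_force: 0.0
```

Emit:
{"name": "step_arm", "arguments": {
  "targets": "1.4 3.6 0 0;1.4 3.6 0 0;1.4 3.6 0 0;1.4 3.6 0 0;1.4 3.6 0 0;1.4 3.6 0 0;1.4 3.6 0 0;1.4 3.6 0 0;1.4 3.6 0 0;1.4 3.6 0 0;1.4 3.6 0 0;1.4 3.6 0 0"
}}

```text
time_s: 2.2
tcp_pos: [0.4514, -0.2908, 0.2825]
ee_rot: [[0.925, -0.381, 0.0], [-0.381, -0.925, 0.0], [-0.0, -0.0, -1.0]]
wrist_force: [1.1, 0.4, -0.5]
gripper_width: 1.001
gripper_force: 0.0
```

Emit:
{"name": "step_arm", "arguments": {
  "targets": "0 0 0 7;0 0 0 7;0 0 0 7;0 0 0 7;0 0 0 7;0 0 0 7;0 0 0 7;0 0 0 7;0 0 0 7;0 0 0 7;0 0 0 7;0 0 0 7"
}}

```text
time_s: 3.2
tcp_pos: [0.4518, -0.2889, 0.2823]
ee_rot: [[-0.288, -0.958, -0.0], [-0.958, 0.288, 0.0], [-0.0, 0.001, -1.0]]
wrist_force: [-0.6, 1.0, -0.4]
gripper_width: 1.003
gripper_force: 0.0
```

Emit:
{"name": "step_arm", "arguments": {
  "targets": "0 0 0 7;0 0 0 7;0 0 0 7;0 0 0 7;0 0 0 7;0 0 0 7;0 0 0 7;0 0 0 7;0 0 0 0;0 0 0 0"
}}

```text
time_s: 4.03
tcp_pos: [0.4519, -0.2889, 0.2824]
ee_rot: [[-0.952, -0.306, -0.0], [-0.306, 0.952, 0.0], [0.0, 0.0, -1.0]]
wrist_force: [0.6, 0.7, -0.2]
gripper_width: 1.0
gripper_force: 0.0
```

```bash
python3 - <<'E'
from h import *
c=cap("wrist"); np.savez("w1.npz",**c)
cv2.imwrite("pics/w1.png",cv2.resize(c["img"],(800,600))); s=sense(); print(s["tcp_pos"],s["joints"],np.degrees(np.arctan2(s["ee_rot"][1][0],s["ee_rot"][0][0])))
E
```

```text
[ 0.45192497 -0.28893162  0.28244523] [-1.52622157e+01  1.11785761e+01 -6.18277576e+00 -4.30363014e-03
 -7.26484004e+01 -5.69570975e+01] -162.22059654409898
```

View pics/w1.png

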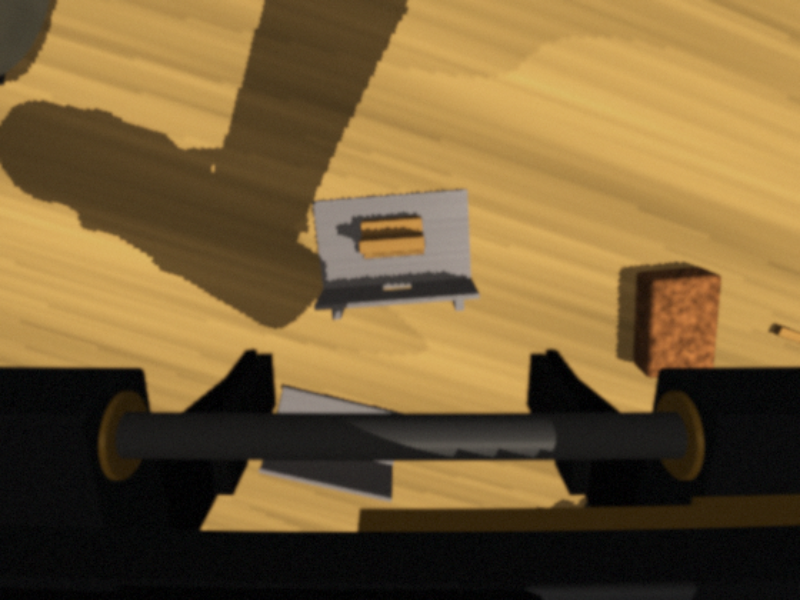

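The wrist view shows the ledge upright with its floor front edge at (315,202)-(466,190). The back plate's top rear edge is at (317,308)-(478,295), and the rib spans u 360-425, v 215-257.

```bash
python3 - <<'E'
from h import *
c=dict(np.load("w1.npz")); s=sense(); R=np.array(s["ee_rot"]); t=np.array(s["tcp_pos"])
g=lambda L,z:onz(c,np.array(L)*.7,np.full(len(L),z))
a=g([(315,202),(466,190)],.005); b=g([(317,308),(478,295)],.056); 
for n,p in(("front",a),("back",b)):
    d=p[0]-p[1]; print(n,p.round(4).tolist(),np.linalg.norm(d),np.degrees(np.arctan2(*d[:2][::-1])))
m=(a.mean(0)+b.mean(0))/2
hsv=cv2.cvtColor(c["img"],cv2.COLOR_BGR2HSV); roi=hsv[144:186,235:315]
k=((roi[...,1]>110)).astype(np.uint8); ys,xs=np.where(k); print("wood px",xs.min()+235,xs.max()+235,ys.min()+144,ys.max()+144)
for z in(.026,.056): print(z,g([(360,246),(425,243)],z).round(4).tolist())
d=b[0]-b[1]; print(np.linalg.norm(a.mean(0)-b.mean(0)))
E
```

```text
front [[0.4448, -0.3668, 0.005], [0.397, -0.2498, 0.005]] 0.12647166487399536 -67.77446185157059
back [[0.5162, -0.3375, 0.056], [0.4678, -0.2211, 0.056]] 0.12611357793073175 -67.43337859055515
wood px 251 296 151 180
0.026 [[0.4649, -0.3199, 0.026], [0.4464, -0.2703, 0.026]]
0.056 [[0.4587, -0.3194, 0.056], [0.4415, -0.2733, 0.056]]
0.09213554060865721
```

Emit:
{"name": "step_arm", "arguments": {
  "targets": "0 0 0 -4.6;0.47 -0.62 0 0;0 0 3 0;0 0 3 0;0 0 3 0;0 0 3 0;0 0 3 0;0 0 2 0;0 0 0 0;0 0 0 0"
}}

```text
time_s: 4.92
tcp_pos: [0.4496, -0.2969, 0.1121]
ee_rot: [[-0.926, -0.378, -0.002], [-0.378, 0.926, 0.0], [0.002, 0.001, -1.0]]
wrist_force: [0.8, -0.3, 1.4]
gripper_width: 1.004
gripper_force: 0.0
```

```bash
python3 - <<'E'
from h import *
c=cap("wrist"); np.savez("w2.npz",**c)
cv2.imwrite("pics/w2.png",cv2.resize(c["img"],(800,600))); s=sense(); print(s["tcp_pos"],np.degrees(np.arctan2(s["ee_rot"][1][0],s["ee_rot"][0][0])))
E
```

```text
[ 0.45067311 -0.29723081  0.1134602 ] -157.77484375759428
```

View pics/w2.png

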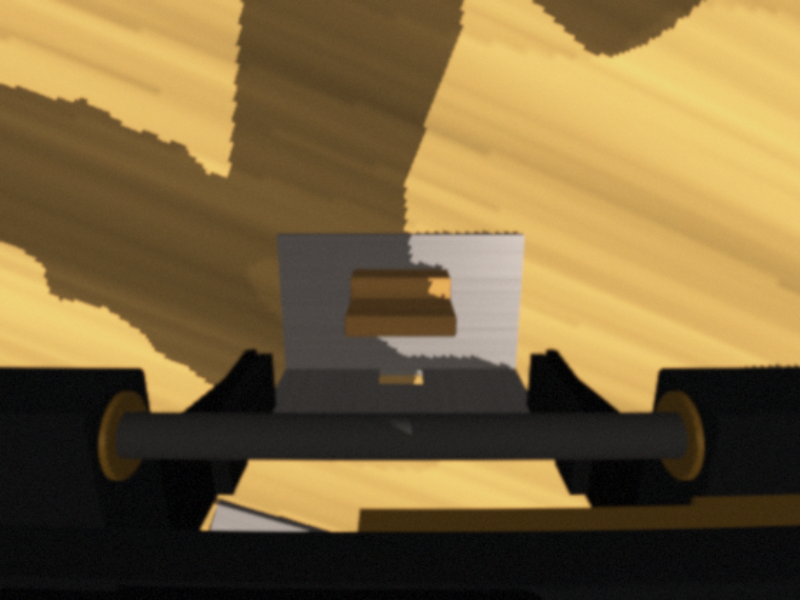

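The view is now square to the ledge. The rib top is at (346..456, 317..335) and the floor front edge at (278,235)-(523,234).

```bash
python3 - <<'E'
from h import *
c=dict(np.load("w2.npz")); s=sense(); R=np.array(s["ee_rot"]); t=np.array(s["tcp_pos"])
g=lambda L,z:((onz(c,np.array(L)*.7,np.full(len(L),z))-t)@R*1000).round(1).tolist()
print("front",g([(278,235),(523,234)],.005)); print("ribtop",g([(346,317),(456,317),(346,335),(456,335)],.056)); print("backbottom",g([(287,369),(515,369)],.005))
E
```

```text
front [[32.7, -63.4, 108.5], [33.1, 64.2, 108.4]]
ribtop [[4.8, -23.7, 57.5], [4.7, 24.7, 57.4], [-3.7, -24.0, 57.5], [-3.8, 25.0, 57.4]]
backbottom [[-43.1, -63.5, 108.6], [-43.3, 64.7, 108.4]]
```

Emit:
{"name": "step_arm", "arguments": {
  "targets": "0 0.05 2.5 0;0 0 2.5 0;0 0 2.5 0;0 0 2 0;0 0 0.8 0;0 0 0 0;0 0 0 0"
}}

```text
time_s: 5.55
tcp_pos: [0.4512, -0.2966, 0.011]
ee_rot: [[-0.926, -0.379, 0.003], [-0.379, 0.926, -0.001], [-0.002, -0.002, -1.0]]
wrist_force: [0.0, 0.6, 0.8]
gripper_width: 1.0
gripper_force: 0.0
```

Emit:
{"name": "step_arm", "arguments": {
  "targets": "0 0 0 0;0 0 0 0;0 0 0 0;0 0 0 0;0 0 0 0;0 0 0 0;0 0 0 0;0 0 0 0;0 0 0 0;0 0 0 0",
  "claw": 3.5
}}

```text
time_s: 6.38
tcp_pos: [0.45, -0.2962, 0.0097]
ee_rot: [[-0.926, -0.378, 0.0], [-0.378, 0.926, -0.0], [-0.0, -0.0, -1.0]]
wrist_force: [0.7, -1.3, 2.0]
gripper_width: 0.569
gripper_force: 30.0
```

Emit:
{"name": "step_arm", "arguments": {
  "targets": "0 0 -1 0;0 0 -2 0;0 0 -3 0;0 0 -3.5 0;0 0 -3.5 0;0 0 -3.5 0;0 0 -3.5 0;0 0 -3.5 0;0 0 -3.5 0;0 0 -3.5 0;0 0 -3.5 0;0 0 -3.5 0"
}}

```text
time_s: 7.38
tcp_pos: [0.4482, -0.295, 0.3852]
ee_rot: [[-0.926, -0.378, -0.003], [-0.378, 0.926, 0.003], [0.002, 0.004, -1.0]]
wrist_force: [0.6, -0.4, -5.5]
gripper_width: 0.572
gripper_force: 30.0
```

Emit:
{"name": "step_arm", "arguments": {
  "targets": "-1.2 1.5 0 0;-2.2 2.5 0 0;-2.2 2.5 0 0;-2.2 2.5 0 0;-2.2 2.5 0 0;-2.2 2.5 0 0;-2.2 2.5 0 0;-2.2 2.5 0 0;-2.2 2.5 0 0;-2.2 2.5 0 0;-2.2 2.5 0 0;-2.2 2.5 0 0"
}}

```text
time_s: 8.38
tcp_pos: [0.5741, 0.0702, 0.3831]
ee_rot: [[-0.926, -0.378, -0.005], [-0.378, 0.926, -0.0], [0.004, 0.002, -1.0]]
wrist_force: [-0.2, -0.7, -4.3]
gripper_width: 0.571
gripper_force: 30.0
```

Emit:
{"name": "step_arm", "arguments": {
  "targets": "-1 1 0 0;0 0 0 6.6;0 0 0 6.6;0 0 0 6.6;0 0 0 6.6;0 0 0 0;0 0 0 0;0 0 0 0"
}}

```text
time_s: 9.05
tcp_pos: [0.5803, 0.0814, 0.384]
ee_rot: [[-0.997, 0.071, -0.002], [0.071, 0.997, -0.0], [0.002, -0.0, -1.0]]
wrist_force: [0.5, 0.0, -4.3]
gripper_width: 0.576
gripper_force: 30.0
```

```bash
python3 - <<'E'
from h import *
c=cap("wrist"); np.savez("w3.npz",**c)
cv2.imwrite("pics/w3.png",cv2.resize(c["img"],(800,600))); s=sense(); print(s["tcp_pos"],np.degrees(np.arctan2(s["ee_rot"][1][0],s["ee_rot"][0][0])),s["wrist_force"],s["joints"])
E
```

```text
[0.58040561 0.0813465  0.38412612] 175.91132956062663 [ 0.54827248 -0.30254606 -4.6408402 ] [ 2.37872162e+01  1.46433820e+01  1.24024768e+01 -2.51853302e-02
 -8.78286748e+01 -1.17874911e+02]
```

View pics/w3.png

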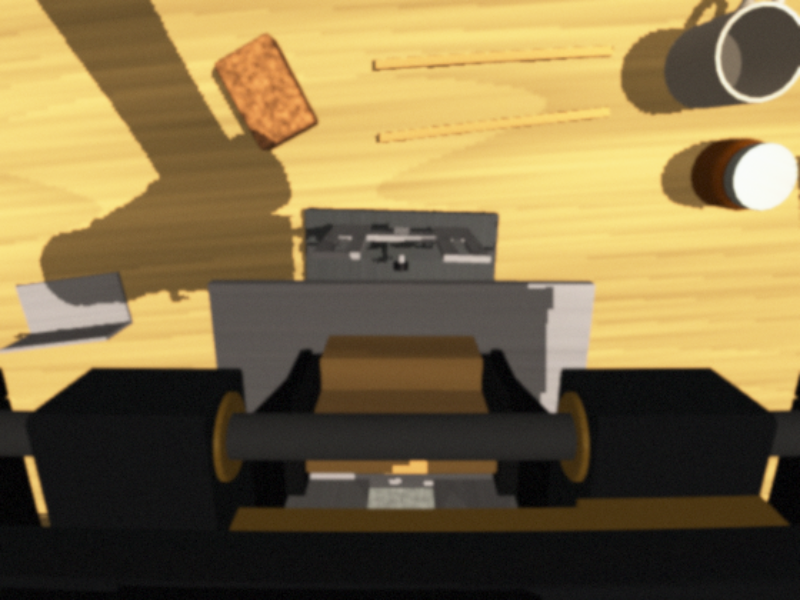

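The held ledge is square in the hand. The sander base front edge is at (303,209)-(497,213), and the uprights lie around v 235-260. I'll zoom in on the uprights.

```bash
python3 - <<'E'
from h import *
c=dict(np.load("w3.npz")); x=c["img"][140:204,205:355].astype(float)
x=np.clip(x*1.6,0,255).astype(np.uint8)
cv2.imwrite("pics/w3c.png",cv2.resize(x,None,fx=5.3,fy=5.3,interpolation=cv2.INTER_CUBIC))
E
```

```text
(no output)
```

View pics/w3c.png

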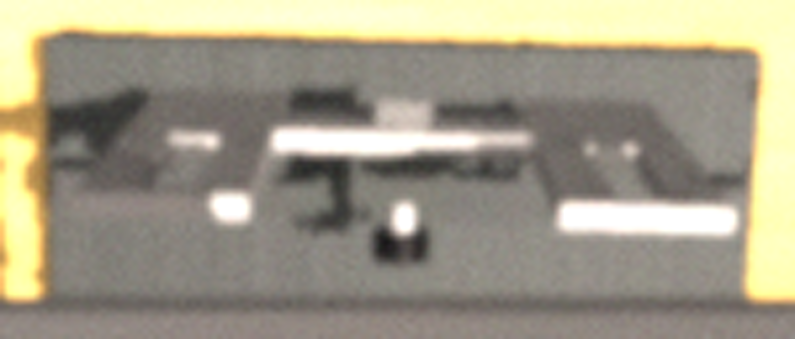

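The crop shows upright tops with inner edges at u=250 and 558, front edges at v=193 (image left) and 202 (image right), and right outer edge at 737. The catch nose is centred at u=403. The slot bottoms are at about (194,133) and (610,143), and the base front edge is at (45,36)-(757,51).

```bash
python3 - <<'E'
from h import *
c=dict(np.load("w3.npz")); s=sense(); R=np.array(s["ee_rot"]); t=np.array(s["tcp_pos"])
P=lambda L:np.array(L,float)/5.3+[205,140]-[.4,.4]
g=lambda L,z:((onz(c,P(L),np.full(len(L),z))-t)@R*1000)
for h in(-.014,0,.014):
    a=g([(250,195),(558,201),(737,204),(160,193)],.169+h); b=g([(170,133),(218,133),(590,142),(630,142)],.098+h)
    print(h,"gap",(a[1,1]-a[0,1]).round(1),"half-out",(a[2,1]-a[1,1]).round(1),"mid y",(a[1,1]+a[0,1])/2,"x",a[:,0].round(1),"| slotmid y",b[:,1].mean().round(1),"pitch",((b[2:,1].mean()-b[:2,1].mean())).round(1),"x",b[:,0].round(1),"yaw",np.degrees(np.arctan2(a[2,0]-a[3,0],a[2,1]-a[3,1])).round(2))
b=g([(45,36),(757,51)],.01); print("base",b.round(1).tolist(),"yaw",np.degrees(np.arctan2(b[1,0]-b[0,0],b[1,1]-b[0,1])))
e=((onz(c,[(210*.7,282*.7),(593*.7,283*.7)],[t[2]-.005]*2)-t)@R*1000); print("ledge front",e.round(1).tolist())
E
```

```text
-0.014 gap 63.4 half-out 37.0 mid y 0.15238344825226058 x [-2.2 -3.5 -4.1 -1.8] | slotmid y -0.2 pitch 100.4 x [-1.4 -1.4 -3.6 -3.6] yaw -1.11
0 gap 61.2 half-out 35.7 mid y 0.13020295302998974 x [ 0.6 -0.6 -1.2  1. ] | slotmid y -0.2 pitch 97.4 x [ 1.   1.  -1.2 -1.2] yaw -1.11
0.014 gap 58.9 half-out 34.3 mid y 0.1080224578077118 x [3.4 2.3 1.7 3.8] | slotmid y -0.2 pitch 94.3 x [3.4 3.3 1.3 1.3] yaw -1.11
base [[13.2, -98.9, 374.2], [9.0, 98.2, 374.1]] yaw -1.212481770713541
ledge front [[33.2, -63.6, 5.1], [32.8, 63.5, 5.0]]
```

Emit:
{"name": "step_arm", "arguments": {
  "targets": "0 0 0 1.1;2 0 0 0;3 0 0 0;2.5 0 0 0;1.3 0 0 0;0 0 0 0;0 0 0 0"
}}

```text
time_s: 9.68
tcp_pos: [0.4928, 0.0896, 0.3854]
ee_rot: [[-0.996, 0.091, 0.002], [0.091, 0.996, 0.001], [-0.002, 0.001, -1.0]]
wrist_force: [1.0, 0.0, -4.7]
gripper_width: 0.571
gripper_force: 30.0
```

Emit:
{"name": "step_arm", "arguments": {
  "targets": "0 0 1.5 0;0 0 3.5 0;0 0 3.5 0;0 0 3.5 0;0 0 3.5 0;0 0 3.5 0;0 0 3.5 0;0 0 3.5 0;0 0 2.4 0;0 0 0 0;0 0 0 0;0 0 0 0"
}}

```text
time_s: 10.68
tcp_pos: [0.4954, 0.0903, 0.1021]
ee_rot: [[-0.996, 0.092, 0.004], [0.092, 0.996, 0.001], [-0.003, 0.001, -1.0]]
wrist_force: [0.9, 0.2, -3.9]
gripper_width: 0.573
gripper_force: 30.0
```

```bash
python3 - <<'E'
from h import *
s=sense(); t=np.array(s["tcp_pos"]); print(t,np.degrees(np.arctan2(s["ee_rot"][1][0],s["ee_rot"][0][0])),s["wrist_force"])
out=[]
c=cap("side"); 
a=proj(c,[t+[.08,0,.03]])[0]; print(a)
u,v=int(a[0]),int(a[1]); x=c["img"][max(v-75,0):v+75,max(u-100,0):u+100]; cv2.imwrite("pics/s2.png",cv2.resize(x,None,fx=4,fy=4,interpolation=cv2.INTER_CUBIC))
print(max(u-100,0),max(v-75,0))
E
```

```text
[0.49541318 0.09028149 0.10210801] 174.74724462377554 [ 0.88101571  0.2035103  -3.90064562]
[265.34965755 211.73236115]
165 136
```

View pics/s2.png

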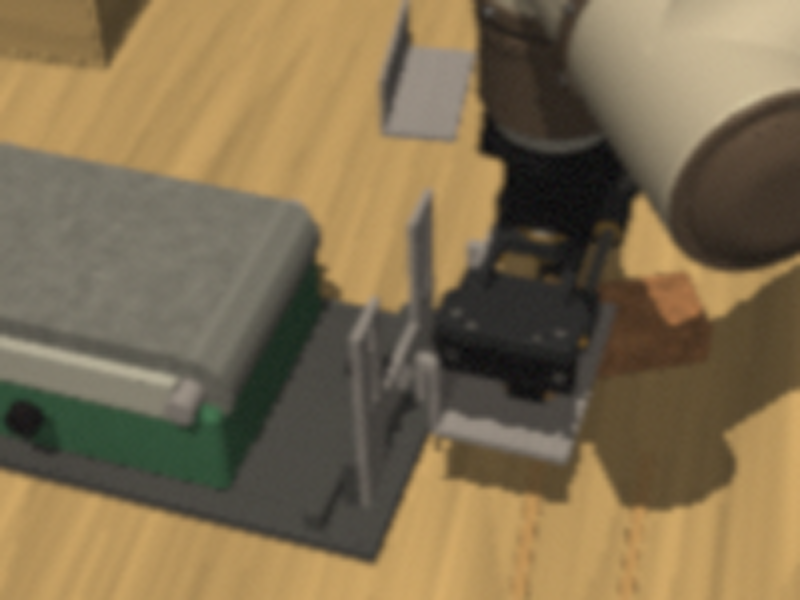

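The side view shows the held ledge about 40 mm in front of the uprights, at slot height. The near upright is at (365,400).

Emit:
{"name": "step_arm", "arguments": {
  "targets": "-0.8 0 0 0;-0.8 0 0 0;-0.7 0 0 0;0 0 0 0;0 0 0 0;0 0 0 0;0 0 0 0"
}}

```text
time_s: 11.32
tcp_pos: [0.5157, 0.0873, 0.1004]
ee_rot: [[-0.996, 0.092, -0.001], [0.092, 0.996, -0.0], [0.001, -0.0, -1.0]]
wrist_force: [0.4, -0.5, -4.6]
gripper_width: 0.572
gripper_force: 30.0
```

```bash
python3 - <<'E'
from h import *
import time
T=[];A=[]
for i in range(6):
    c=cap("top"); s=sense(); T.append(s["tcp_pos"]); A.append(np.degrees(np.arctan2(s["ee_rot"][1][0],s["ee_rot"][0][0])))
print(np.mean(T,0),np.std(T,0),np.mean(A))
R=np.array(s["ee_rot"]); t=np.mean(T,0); print("uprights ctr in tool", (np.array([.5824,.0812,0])-t)@R*1000)
x=c["img"][150:225,210:310]; cv2.imwrite("pics/t3.png",cv2.resize(np.clip(x*1.5,0,255).astype(np.uint8),None,fx=8,fy=8,interpolation=cv2.INTER_CUBIC))
E
```

```text
[0.51584012 0.08747646 0.10053401] [9.14327770e-05 4.86376016e-05 4.65360444e-05] 174.71802087788305
uprights ctr in tool [-66.85716744  -0.11953973 100.53260126]
```

View pics/t3.png

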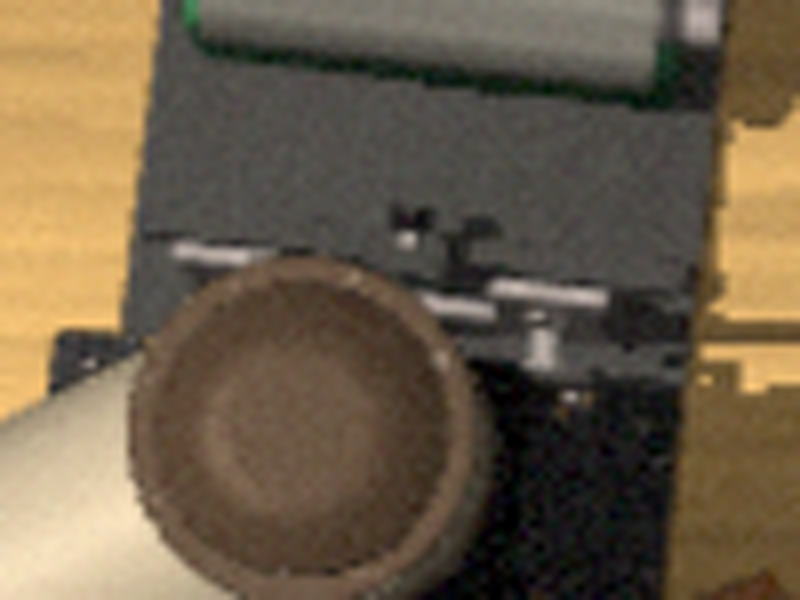

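Emit:
{"name": "step_arm", "arguments": {
  "targets": "-0.3 0 0 0;-0.3 0 0 0;-0.2 0 0 0;-0.1 0 0 0;-0.1 0 0 0;-0.1 0 0 0;0 0 0 0;0 0 0 0"
}}

```text
time_s: 12.28
tcp_pos: [0.527, 0.0864, 0.1005]
ee_rot: [[-0.996, 0.092, -0.0], [0.092, 0.996, -0.0], [0.0, -0.0, -1.0]]
wrist_force: [0.5, -0.2, -4.0]
gripper_width: 0.57
gripper_force: 30.0
```

Free so far; the legs should be entering the slots.

Emit:
{"name": "step_arm", "arguments": {
  "targets": "-0.1 0 0 0;-0.1 0 0 0;-0.1 0 0 0;-0.1 0 0 0;0 0 0 0;0 0 0 0"
}}

```text
time_s: 12.78
tcp_pos: [0.5311, 0.0861, 0.1005]
ee_rot: [[-0.996, 0.092, -0.0], [0.092, 0.996, 0.0], [0.0, 0.0, -1.0]]
wrist_force: [-0.0, 0.9, -4.8]
gripper_width: 0.57
gripper_force: 30.0
```

Emit:
{"name": "step_arm", "arguments": {
  "targets": "-0.1 0 0 0;-0.1 0 0 0;0 0 0 0;0 0 0 0"
}}

```text
time_s: 13.12
tcp_pos: [0.5331, 0.0859, 0.1005]
ee_rot: [[-0.996, 0.092, 0.0], [0.092, 0.996, -0.0], [-0.0, -0.0, -1.0]]
wrist_force: [-1.8, 0.8, -5.3]
gripper_width: 0.571
gripper_force: 30.0
```

Emit:
{"name": "step_arm", "arguments": {
  "targets": "-0.1 0 0 0;0 0 0 0;0 0 0 0"
}}

```text
time_s: 13.37
tcp_pos: [0.5341, 0.0858, 0.1005]
ee_rot: [[-0.996, 0.092, 0.0], [0.092, 0.996, 0.0], [-0.0, 0.0, -1.0]]
wrist_force: [0.5, -0.3, -3.3]
gripper_width: 0.571
gripper_force: 30.0
```

Emit:
{"name": "step_arm", "arguments": {
  "targets": "-0.1 0 0 0;0 0 0 0;0 0 0 0"
}}

```text
time_s: 13.62
tcp_pos: [0.535, 0.0857, 0.1005]
ee_rot: [[-0.996, 0.092, -0.0], [0.092, 0.996, -0.0], [0.0, -0.0, -1.0]]
wrist_force: [0.3, -0.5, -4.9]
gripper_width: 0.574
gripper_force: 30.0
```

Emit:
{"name": "step_arm", "arguments": {
  "targets": "-0.1 0 0 0;0 0 0 0;0 0 0 0"
}}

```text
time_s: 13.87
tcp_pos: [0.5351, 0.0856, 0.1003]
ee_rot: [[-0.996, 0.093, -0.002], [0.093, 0.996, -0.0], [0.002, -0.0, -1.0]]
wrist_force: [-4.4, 1.9, -3.1]
gripper_width: 0.57
gripper_force: 30.0
```

Emit:
{"name": "step_arm", "arguments": {
  "targets": "-0.05 0 0 0;0 0 0 0;0 0 0 0"
}}

```text
time_s: 14.12
tcp_pos: [0.5351, 0.0856, 0.1003]
ee_rot: [[-0.996, 0.093, -0.003], [0.093, 0.996, -0.0], [0.003, -0.001, -1.0]]
wrist_force: [-5.6, 2.7, -1.8]
gripper_width: 0.574
gripper_force: 30.0
```

The back plate touches the uprights where expected, so the tabs are through. I'll back off into the play and lower.

Emit:
{"name": "step_arm", "arguments": {
  "targets": "0.25 0 0 0;0 0 0 0;0 0 0.2 0;0 0 0.2 0;0 0 0.2 0;0 0 0.2 0;0 0 0.2 0;0 0 0 0;0 0 0 0"
}}

```text
time_s: 14.87
tcp_pos: [0.534, 0.0858, 0.0903]
ee_rot: [[-0.996, 0.092, -0.0], [0.092, 0.996, -0.0], [0.0, -0.0, -1.0]]
wrist_force: [1.2, 0.5, -4.0]
gripper_width: 0.572
gripper_force: 30.0
```

Emit:
{"name": "step_arm", "arguments": {
  "targets": "0 0 0.1 0;0 0 0.1 0;0 0 0.1 0;0 0 0.1 0;0 0 0 0;0 0 0 0"
}}

```text
time_s: 15.37
tcp_pos: [0.5339, 0.0858, 0.0865]
ee_rot: [[-0.996, 0.092, -0.0], [0.092, 0.996, -0.0], [0.0, -0.0, -1.0]]
wrist_force: [0.1, 0.5, -5.1]
gripper_width: 0.571
gripper_force: 30.0
```

Emit:
{"name": "step_arm", "arguments": {
  "targets": "0 0 0.1 0;0 0 0.1 0;0 0 0.1 0;0 0 0 0;0 0 0 0"
}}

```text
time_s: 15.78
tcp_pos: [0.534, 0.0858, 0.0835]
ee_rot: [[-0.996, 0.092, -0.0], [0.092, 0.996, -0.0], [0.0, -0.0, -1.0]]
wrist_force: [-0.4, 0.8, -4.6]
gripper_width: 0.573
gripper_force: 30.0
```

Emit:
{"name": "step_arm", "arguments": {
  "targets": "0 0 0.1 0;0 0 0.1 0;0 0 0.1 0;0 0 0 0;0 0 0 0"
}}

```text
time_s: 16.2
tcp_pos: [0.5339, 0.0858, 0.0804]
ee_rot: [[-0.996, 0.092, -0.0], [0.092, 0.996, -0.0], [0.0, -0.0, -1.0]]
wrist_force: [-0.2, -0.5, -5.1]
gripper_width: 0.572
gripper_force: 30.0
```

Emit:
{"name": "step_arm", "arguments": {
  "targets": "0 0 0.1 0;0 0 0.1 0;0 0 0.1 0;0 0 0 0;0 0 0 0"
}}

```text
time_s: 16.62
tcp_pos: [0.5339, 0.0858, 0.0774]
ee_rot: [[-0.996, 0.092, -0.0], [0.092, 0.996, -0.0], [0.0, -0.0, -1.0]]
wrist_force: [-0.1, -0.0, -4.6]
gripper_width: 0.573
gripper_force: 30.0
```

Emit:
{"name": "step_arm", "arguments": {
  "targets": "0 0 0.1 0;0 0 0.1 0;0 0 0 0;0 0 0 0"
}}

```text
time_s: 16.95
tcp_pos: [0.5337, 0.0858, 0.0756]
ee_rot: [[-0.996, 0.092, -0.001], [0.092, 0.996, -0.0], [0.0, -0.0, -1.0]]
wrist_force: [-1.3, 0.5, -3.0]
gripper_width: 0.574
gripper_force: 30.0
```

Emit:
{"name": "step_arm", "arguments": {
  "targets": "0 0 0.1 0;0 0 0.1 0;0 0 0 0;0 0 0 0"
}}

```text
time_s: 17.28
tcp_pos: [0.5338, 0.0858, 0.0739]
ee_rot: [[-0.996, 0.092, -0.0], [0.092, 0.996, -0.0], [0.0, -0.0, -1.0]]
wrist_force: [-4.1, 0.9, 1.9]
gripper_width: 0.574
gripper_force: 30.0
```

The catch is engaged at a ledge height of about 0.067, so home is about 0.047 (TCP about 0.057). I'll press on slowly.

Emit:
{"name": "step_arm", "arguments": {
  "targets": "0 0 0.1 0;0 0 0.1 0;0 0 0 0;0 0 0 0"
}}

```text
time_s: 17.62
tcp_pos: [0.5339, 0.0859, 0.0715]
ee_rot: [[-0.996, 0.092, -0.0], [0.092, 0.996, -0.0], [0.0, -0.0, -1.0]]
wrist_force: [-4.9, 0.8, 2.6]
gripper_width: 0.569
gripper_force: 30.0
```

Emit:
{"name": "step_arm", "arguments": {
  "targets": "0 0 0.1 0;0 0 0.1 0;0 0 0 0;0 0 0 0"
}}

```text
time_s: 17.95
tcp_pos: [0.5338, 0.0858, 0.0695]
ee_rot: [[-0.996, 0.092, -0.0], [0.092, 0.996, -0.0], [0.0, -0.0, -1.0]]
wrist_force: [-5.1, 1.3, 3.1]
gripper_width: 0.576
gripper_force: 30.0
```

Emit:
{"name": "step_arm", "arguments": {
  "targets": "0 0 0.1 0;0 0 0.1 0;0 0 0.1 0;0 0 0 0;0 0 0 0"
}}

```text
time_s: 18.37
tcp_pos: [0.5333, 0.0858, 0.0657]
ee_rot: [[-0.996, 0.093, -0.002], [0.093, 0.996, -0.0], [0.002, -0.0, -1.0]]
wrist_force: [-3.9, 1.4, -1.5]
gripper_width: 0.571
gripper_force: 30.0
```

Emit:
{"name": "step_arm", "arguments": {
  "targets": "0 0 0.1 0;0 0 0.1 0;0 0 0.1 0;0 0 0 0;0 0 0 0"
}}

```text
time_s: 18.78
tcp_pos: [0.5333, 0.0855, 0.0629]
ee_rot: [[-0.996, 0.093, -0.002], [0.093, 0.996, -0.001], [0.002, -0.001, -1.0]]
wrist_force: [-4.9, 0.6, -2.6]
gripper_width: 0.57
gripper_force: 30.0
```

Emit:
{"name": "step_arm", "arguments": {
  "targets": "0 0 0.1 0;0 0 0.1 0;0 0 0 0;0 0 0 0"
}}

```text
time_s: 19.12
tcp_pos: [0.5351, 0.086, 0.0614]
ee_rot: [[-0.996, 0.092, 0.002], [0.092, 0.996, 0.0], [-0.002, 0.001, -1.0]]
wrist_force: [0.5, -0.2, -6.7]
gripper_width: 0.572
gripper_force: 30.0
```

The x force dropped away at TCP z of about 0.062, so the catch probably snapped. I'll lower to the seat.

Emit:
{"name": "step_arm", "arguments": {
  "targets": "0 0 0.1 0;0 0 0 0;0 0 0 0"
}}

```text
time_s: 19.37
tcp_pos: [0.5345, 0.086, 0.0606]
ee_rot: [[-0.996, 0.092, 0.001], [0.092, 0.996, 0.0], [-0.001, 0.0, -1.0]]
wrist_force: [0.1, -0.2, -4.6]
gripper_width: 0.572
gripper_force: 30.0
```

Emit:
{"name": "step_arm", "arguments": {
  "targets": "0 0 0.1 0;0 0 0 0;0 0 0 0"
}}

```text
time_s: 19.62
tcp_pos: [0.5341, 0.0859, 0.0596]
ee_rot: [[-0.996, 0.092, 0.0], [0.092, 0.996, 0.0], [-0.0, 0.0, -1.0]]
wrist_force: [0.7, 1.2, -4.1]
gripper_width: 0.576
gripper_force: 30.0
```

Emit:
{"name": "step_arm", "arguments": {
  "targets": "0 0 0.1 0;0 0 0 0;0 0 0 0"
}}

```text
time_s: 19.87
tcp_pos: [0.5343, 0.0859, 0.0594]
ee_rot: [[-0.996, 0.092, 0.001], [0.092, 0.996, 0.0], [-0.001, 0.0, -1.0]]
wrist_force: [-2.5, -0.2, 2.2]
gripper_width: 0.571
gripper_force: 30.0
```

Seated at TCP z of about 0.0594, 2 mm below the snap. Now I'll ease off, open and retreat.

Emit:
{"name": "step_arm", "arguments": {
  "targets": "0 0 -0.1 0;0 0 0 0;0 0 0 0"
}}

```text
time_s: 20.12
tcp_pos: [0.5341, 0.0859, 0.0595]
ee_rot: [[-0.996, 0.092, 0.0], [0.092, 0.996, 0.0], [-0.0, 0.0, -1.0]]
wrist_force: [-1.7, 0.3, -1.6]
gripper_width: 0.572
gripper_force: 30.0
```

Emit:
{"name": "step_arm", "arguments": {
  "targets": "0 0 0 0;0 0 0 0;0 0 0 0;0 0 0 0;0 0 0 0;0 0 0 0;0 0 0 0;0 0 0 0",
  "claw": 8.0
}}

```text
time_s: 20.78
tcp_pos: [0.534, 0.0858, 0.0596]
ee_rot: [[-0.996, 0.092, 0.0], [0.092, 0.996, 0.0], [-0.0, 0.0, -1.0]]
wrist_force: [-1.0, -0.0, 0.1]
gripper_width: 0.914
gripper_force: 0.0
```

Emit:
{"name": "step_arm", "arguments": {
  "targets": "0 0 -0.5 0;0 0 -1 0;0 0 -2 0;0 0 -2.5 0;0 0 -2.5 0;0 0 -3 0;0 0 -3 0;0 0 -3 0;0 0 -3 0;3 0 0 0;3 0 0 0;3 0 0 0"
}}

```text
time_s: 21.78
tcp_pos: [0.4435, 0.094, 0.2657]
ee_rot: [[-0.996, 0.093, 0.002], [0.093, 0.996, 0.001], [-0.001, 0.001, -1.0]]
wrist_force: [-0.5, 0.3, 0.1]
gripper_width: 0.917
gripper_force: 0.0
```

Emit:
{"name": "step_arm", "arguments": {
  "targets": "3 0 0 0;3 0 0 0;0 0 0 0;0 0 0 0;0 0 0 0"
}}

```text
time_s: 22.2
tcp_pos: [0.3851, 0.0999, 0.2656]
ee_rot: [[-0.996, 0.092, 0.002], [0.092, 0.996, 0.001], [-0.002, 0.001, -1.0]]
wrist_force: [-0.8, 0.7, 0.0]
gripper_width: 0.917
gripper_force: 0.0
```

```bash
python3 - <<'E'
from h import *
c=cap("side"); a=cv2.resize(c["img"][140:290,165:365],None,fx=2.9,fy=2.9,interpolation=cv2.INTER_CUBIC)[:, :400]
c=cap("top"); b=cv2.resize(c["img"][150:225,210:310],None,fx=4,fy=4,interpolation=cv2.INTER_CUBIC)
b=cv2.copyMakeBorder(b,0,a.shape[0]-b.shape[0],0,0,cv2.BORDER_CONSTANT); cv2.imwrite("pics/end.png",np.hstack([a,b])); print(sense()["wrist_force"],sense()["time_s"])
E
```

```text
[0.00668714 0.94075038 0.204441  ] 22.3
```

View pics/end.png

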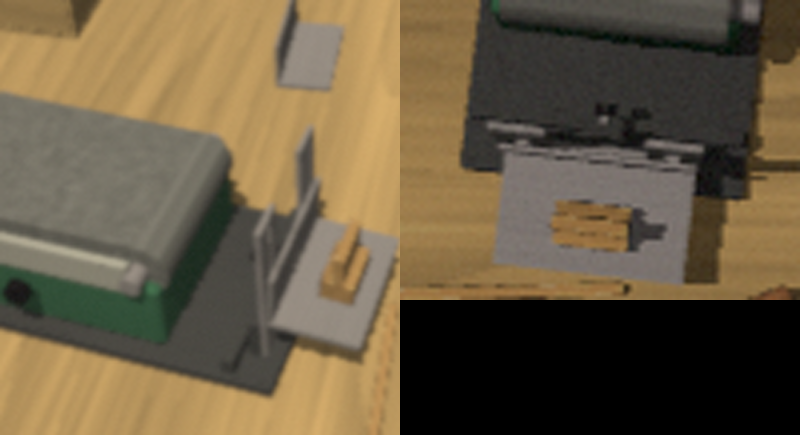

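The ledge hangs level and square on both uprights, at about (330,280) in the side view and (600,210) in the top view. The gripper is clear, so I'm handing in.

```bash
python3 -c "
from h import *
print(r.finish_job())"
```

```text
the job is handed in; nothing more can be done
None
```

The ledge is hooked on both uprights, seated at about 0.050 m, and released. The catch's snap was felt through the wrist force about 2 mm above the seat, not seen directly. The job is handed in, but no verdict came back.

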